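Clear the watchmaker's board into the waste drawer

TASK

Tidy the raised watchmaker's board: sweep the wood offcut, the cork block and whichever of the two identical blue tins is empty off the board's open edge into the waste drawer below, then push the drawer fully shut. One tin is full of brass weights and much heavier, so nudge the tins to tell them apart, and leave the full one standing on the board. Slide things, do not lift them, and do not disturb the watch in its brass holder.

Things in the scene. Friction and masses are not known exactly. Their poses are not given: they have to be found in the camera images.
- riser: Fixed wooden riser, 340 (x) x 290 (y) mm. Origin on the table under its centre; flat board top 120 mm up. Rims 12 mm high and thick on its +x, -x and +y sides; the -y side (robot's right) is open at y = -145 mm, above the drawer. Offcut and cork start nearer the open edge, one in each half of its width; behind each stands a tin, the holder between the two lanes.
- drawer (a joint): Opening of the waste drawer (m), which slides out of the riser towards the riser's -y. 0 is fully shut, 0.19 fully out; it starts 0.15 to 0.19 open. It runs with about 2 N of friction, stays where it is left and meets a rigid stop when shut.
- drawer_in (a point): Centre of the drawer's inner floor, axes as the riser's. Inside it is 280 (x) x about 205 (y) mm; floor 12 mm above the table; side walls 60 mm high, back wall 50 mm, front panel top 90 mm above the table. The riser leaves 92 mm free height over the floor when the drawer is shut.
- drawer_face (a point): Centre of the drawer's flat dark front panel, on its outer face, 60 mm above the table; the panel is 316 mm wide (riser's x), from 4 to 90 mm above the table. Push it along the riser's +y to shut the drawer. Shut, this face stands 16 mm out from the riser's open edge.
- tin_a: Closed round blue tin with a steel band and paper disc on the lid, 66 mm diameter, 36 mm high; origin at the centre of its underside, z up. One of tin_a and tin_b (it changes) is full, 0.60 to 0.76 kg, and takes about 2 to 5 N to keep sliding (the force fades once you stop); the other is empty, 0.07 kg, and takes under 1 N. They look the same.
- tin_b: The other blue tin, same look and size as tin_a; origin at the centre of its underside.
- offcut: Dark wood offcut, about 75 x 36 x 26 mm high with a notch at one end, long along its x, 60 g; origin near the centre of its underside. Scrap.
- cork: Worn cork block, 70 (x) x 40 x 28 mm high, 35 g; origin at the centre of its underside. Scrap.
- holder: Watch movement with white dial in a round brass holder, 44 mm diameter, 24 mm high, loose on the board; origin at the centre of its underside. To be left alone.
There are look-alikes about, which are no part of the job. Leave any turquoise look-alike of the cork alone. What is shaped like the tin_a but pink is not meant.

How it is judged:
On the way:
1. the offcut, the cork and the empty tin lie in the waste drawer and the full tin stands on the board, the drawer still open by more than 60 mm (x of offcut in the frame of drawer_in between -0.14 and 0.14 m and y of offcut in the frame of drawer_in between -0.1 and 0.1 m and z of offcut in the frame of drawer_in between -0.005 and 0.088 m and x of cork in the frame of drawer_in between -0.14 and 0.14 m and y of cork in the frame of drawer_in between -0.1 and 0.1 m and z of cork in the frame of drawer_in between -0.005 and 0.088 m and ((x of tin_a in the frame of drawer_in between -0.14 and 0.14 m and y of tin_a in the frame of drawer_in between -0.1 and 0.1 m and z of tin_a in the frame of drawer_in between -0.005 and 0.088 m and z of tin_b in the frame of riser between 0.114 and 0.13 m and angle between tin_b's own z axis and vertical below 0.1 rad and contact force between tin_b and riser above 2.2 N and linear speed of tin_b below 0.02 m/s) or (x of tin_b in the frame of drawer_in between -0.14 and 0.14 m and y of tin_b in the frame of drawer_in between -0.1 and 0.1 m and z of tin_b in the frame of drawer_in between -0.005 and 0.088 m and z of tin_a in the frame of riser between 0.114 and 0.13 m and angle between tin_a's own z axis and vertical below 0.1 rad and contact force between tin_a and riser above 2.2 N and linear speed of tin_a below 0.02 m/s)) and value of joint drawer above 0.06 m), for 0.2 s.
At the end, for the whole second after the job is handed in: Offcut, cork and empty tin are inside the drawer and at rest; the drawer is shut to within 4 mm; the full tin (the one that presses on the board with more than 2.2 N) stands upright and at rest on the board; the watch holder is within 15 mm of where it stood (x of offcut in the frame of drawer_in between -0.14 and 0.14 m and y of offcut in the frame of drawer_in between -0.1 and 0.1 m and z of offcut in the frame of drawer_in between -0.005 and 0.088 m and x of cork in the frame of drawer_in between -0.14 and 0.14 m and y of cork in the frame of drawer_in between -0.1 and 0.1 m and z of cork in the frame of drawer_in between -0.005 and 0.088 m and ((x of tin_a in the frame of drawer_in between -0.14 and 0.14 m and y of tin_a in the frame of drawer_in between -0.1 and 0.1 m and z of tin_a in the frame of drawer_in between -0.005 and 0.088 m and z of tin_b in the frame of riser between 0.114 and 0.13 m and angle between tin_b's own z axis and vertical below 0.1 rad and contact force between tin_b and riser above 2.2 N and linear speed of tin_b below 0.02 m/s) or (x of tin_b in the frame of drawer_in between -0.14 and 0.14 m and y of tin_b in the frame of drawer_in between -0.1 and 0.1 m and z of tin_b in the frame of drawer_in between -0.005 and 0.088 m and z of tin_a in the frame of riser between 0.114 and 0.13 m and angle between tin_a's own z axis and vertical below 0.1 rad and contact force between tin_a and riser above 2.2 N and linear speed of tin_a below 0.02 m/s)) and value of joint drawer below 0.004 m and linear speed of each of offcut, cork, tin_a, tin_b below 0.03 m/s); the robot touches nothing.
It fails at once if the watch holder is moved by more than 15 mm (distance of holder from where it was at the start of the episode above 0.015 m).
It fails at once if the holder is tipped (angle between holder's own z axis and vertical above 0.3 rad).
It fails at once if the offcut, the cork or a tin is lifted more than 50 mm off the board (z of any of offcut, cork, tin_a, tin_b in the frame of riser above 0.17 m).
It also fails if it takes over 72 s, if anything falls off the work surface, if the arm or the gripper's body presses on something with over 40 N, if the wrist force passes 120 N, or if a joint passes its speed limit or range.

ROBOT

A 7-joint arm with a two-finger parallel gripper is mounted at the origin on the work surface. World frame = base frame: x ahead of the robot, y to its left, z up, the work surface at z = 0. Lengths are in m, angles in rad, forces in N, time in s.
With the tool pointing down it reaches from about 0.375 to 0.925 m from the base axis. Payload 3.1 kg.
Tool frame: the origin (TCP) lies between the finger pads; the fingertips stand 19 mm ahead of it and the grasp point (between the pads) is the TCP; z points along the fingers, y is the line along which they close (so a half turn about z gives the same grasp; the last joint's range is limited). The gripper opens to 85 mm and grips with 20 to 120 N. Pads are 22 mm wide; open, the fingers measure 114 mm over their backs; the gripper's body (76 mm by 85 mm) begins 54 mm behind the grasp point. The pads swing forward as they close: fully open they stand 13 mm farther back than shut.
Start: joints at [1.01, 0.383, 0.044, 1.598, -0.018, 1.161, -0.05], TCP at [0.29, -0.582, 0.25] pointing down, gripper open.
Joint ranges: [-2.61, 2.61], [-0.41, 2.15], [-1.48, 1.57], [0, 2.5], [-1.57, 4.71], [0.05, 1.97], [-2.85, 2.85]. Speed limits (rad/s): [2.79, 2.79, 3.14, 3.14, 3.14, 3.14, 3.14].

INTERFACE

Orientations are given as a unit quaternion [x, y, z, w].
In Python, from bench import move_ptp, movel, move_j, move_gripper, pause, inverse_kinematics, read_camera, camera_params, MotionError, sign_off, look_for, tip_of, read_time_s, read_qpos, read_joint_vel, read_effort, read_eef_pos, read_tcp_rot, read_ft_force, read_ft_torque, read_finger_gap, read_grasp_force gives the robot as it stands. Calls block until the motion is done:
- move_ptp(position, orientation): joint-space move of the TCP to a pose.
- movel(position, orientation=None, speed=0.15): straight line of the TCP; orientation=None keeps the orientation; speed is the mean speed in m/s.
- move_j(angles): joint-space move.
- move_gripper(opening, effort=None): finger opening in m; effort is the grip in N (None keeps the last); returns when the fingers have stopped.
- pause(seconds).
- inverse_kinematics(position, orientation): joint angles nearest the present ones, or None.
- read_camera(name): name is "scene" or "top" or "wrist"; returns the picture (384x512x3 uint8, red, green, blue); there is no depth.
- camera_params(name): a dict with "K" (3x3 intrinsics, pixels), "camera_from_world" (4x4, takes a point from world to camera coordinates). Camera axes: x right, y down, z forward; pixel columns grow to the right and rows downward; lengths in m; the calibration is good to about 2 mm. A picture is of the moment at which its call begins: read the wrist's pose just before it. camera_params takes no time and is no camera call; for the wrist camera it gives the pose at the moment of the call.
A pose or a line that the arm cannot do raises MotionError and nothing moves.
- sign_off(): hands the job in; it is judged then, once.
Trained networks look in the newest picture that a camera, given by its name, has taken for a name from the list of things; names that differ only in an ending like _2 or _b are one class to them, and where a whole thing is asked for, a point or a joint stands for the part that bears it (a point fixed in the world has none). Each returns a list of dicts, best first, with "confidence" (0 to 1); they miss things now and then, are a little off and sometimes report something else, mostly with a low value. They report only what shows in the picture. A call takes as long as a camera call. They do not tell look-alikes from the thing itself.
- look_for(camera, name): "at" ([column, row] in pixels, amid what is visible of it).
- tip_of(camera, name): "at" ([column, row] in pixels: a listed point, or the origin of a listed thing).
Readings, each from a call of its own:
- read_time_s(): time.
- read_qpos(): joint angles.
- read_joint_vel(): joint speeds.
- read_effort(): joint torques, N m.
- read_eef_pos(): TCP position.
- read_tcp_rot(): TCP orientation.
- read_ft_force(): force on the tool from outside, world axes, zero at the start.
- read_ft_torque(): the same for the moment, N m.
- read_finger_gap(): finger opening in m.
- read_grasp_force(): force on a finger pad.
Only numpy, scipy, OpenCV 4.12 (cv2) and the standard library are available. Lean on these libraries where they do the work, as an engineer would, in place of code of your own. Each camera call takes 0.05 s, during which the arm holds its last target. There are 200 camera calls.

## Working session

There is one attempt and no reset: what is moved stays moved. The work goes in short steps, each a Python script; the robot and the scene stay as the last script left them, time stands still between calls to the robot, and variables do not carry over. Pictures are saved under pics/ and viewed, at most 10 in all, crops included, and the job is handed in when it is done.

```bash
mkdir -p pics; ls; cat > h.py <<'E'
import numpy as np, cv2
from bench import *
def ray(cam,px,z):
    p=camera_params(cam);K=np.array(p["K"]);T=np.array(p["camera_from_world"])
    R,t=T[:3,:3],T[:3,3];c=-R.T@t;d=R.T@np.linalg.inv(K)@np.array([px[0],px[1],1.])
    return c+d*(z-c[2])/d[2]
def snap(cam,name):
    im=np.array(read_camera(cam));cv2.imwrite(f"pics/{name}.png",im[:,:,::-1]);return im
E
python3 - <<'E'
from h import *
a=snap("top","top1");b=snap("scene","scene1")
cv2.imwrite("pics/both1.png",np.hstack([a,b])[:,:,::-1])
for n,z in [("riser",0),("tin_a",.12),("offcut",.12),("cork",.12),("holder",.12),("drawer_in",.012),("drawer_face",.06)]:
    for cam in("top","scene"):
        for r in tip_of(cam,n)[:4]: print(n,cam,np.round(r["at"]),round(r["confidence"],2),ray(cam,r["at"],z).round(3))
print(read_eef_pos(),read_tcp_rot(),read_time_s())
E
```

```text
pics
riser top [220. 201.] 0.74 [0.54  0.097 0.   ]
riser scene [295. 232.] 0.73 [0.536 0.094 0.   ]
tin_a top [122. 168.] 0.85 [0.598 0.289 0.12 ]
tin_a top [195. 154.] 0.8 [0.625 0.139 0.12 ]
tin_a top [187. 233.] 0.79 [0.462 0.154 0.12 ]
tin_a top [365. 204.] 0.48 [ 0.516 -0.205  0.12 ]
tin_a scene [367. 317.] 0.78 [0.668 0.306 0.12 ]
tin_a scene [342. 193.] 0.77 [0.469 0.152 0.12 ]
offcut top [266. 238.] 0.92 [ 0.449 -0.003  0.12 ]
offcut scene [297. 205.] 0.39 [0.543 0.092 0.12 ]
cork top [392. 166.] 0.96 [ 0.593 -0.266  0.12 ]
cork top [366. 202.] 0.56 [ 0.519 -0.208  0.12 ]
cork top [266. 160.] 0.55 [ 0.609 -0.007  0.12 ]
cork scene [233. 208.] 0.82 [ 0.617 -0.006  0.12 ]
cork scene [132. 171.] 0.78 [ 0.657 -0.23   0.12 ]
holder top [215. 191.] 0.94 [0.547 0.098 0.12 ]
holder scene [297. 207.] 0.96 [0.546 0.095 0.12 ]
drawer_in top [308. 204.] 0.59 [ 0.53  -0.103  0.012]
drawer_in scene [221. 183.] 0.6 [ 0.526 -0.108  0.012]
drawer_face top [367. 202.] 0.9 [ 0.526 -0.227  0.06 ]
drawer_face top [198. 152.] 0.48 [0.643 0.142 0.06 ]
drawer_face scene [179. 151.] 0.62 [ 0.531 -0.218  0.06 ]
[ 0.29022131 -0.58161075  0.25031044] [9.73345805e-01 2.29342411e-01 3.78707234e-05 5.44327687e-06] 0.8
```

```bash
python3 -c "
import cv2,numpy as np
a=cv2.imread('pics/top1.png');b=cv2.imread('pics/scene1.png');cv2.imwrite('pics/v1.png',cv2.resize(np.vstack([a,b]),(400,600)))"
```

```text
(no output)
```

View pics/top1.png

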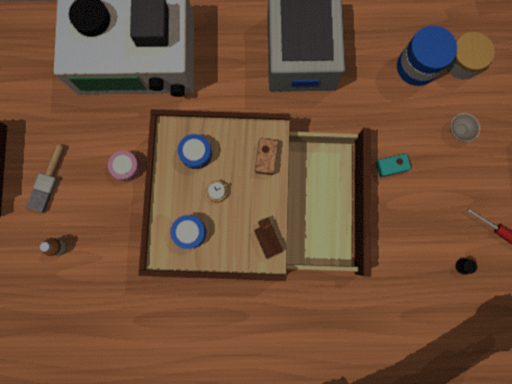

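View pics/scene1.png

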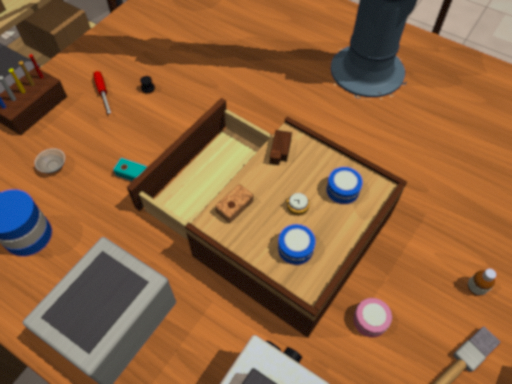

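The top view shows the drawer open on the right. The offcut is at (267,238), the cork at (266,157), the tins at (195,151) and (188,231), and the holder at (217,190). The pink and turquoise look-alikes are off the board, and the scene view agrees with this. I'll compute the board yaw and sweep the offcut and cork with two spread fingers.

```bash
cat >> h.py <<'E'
C=np.array([.538,.0955])
pts=np.array([ray("top",p,.132)[:2] for p in [(150,112),(142,276),(291,114),(287,279)]])
TH=(np.arctan2(*(pts[0]-pts[1])[::-1])+np.arctan2(*(pts[2]-pts[3])[::-1]))/2
R2=np.array([[np.cos(TH),-np.sin(TH)],[np.sin(TH),np.cos(TH)]])
def W(x,y,z): return np.r_[C+R2@[x,y],z]          # riser -> world
def L(p): return R2.T@(np.asarray(p)[:2]-C)
def Q(a): a+=TH; return np.array([np.cos(a/2),np.sin(a/2),0,0])
E
python3 - <<'E'
from h import *
print(pts.round(3),pts.mean(0),TH)
for n,p in dict(off=(.449,-.003),cork=(.611,-.007),tA=(.625,.139),tB=(.465,.153),h=(.546,.0965),face=(.5285,-.2225)).items(): print(n,L(p).round(3))
for a in (np.pi/2,-np.pi/2):
    for p in [(-.08,.0,.145),(-.08,-.17,.145),(.07,.1,.145),(0,-.38,.085)]:
        q=inverse_kinematics(W(*p),Q(a)); print(a,p,None if q is None else np.round(q,2))
E
```

```text
[[ 0.712  0.231]
 [ 0.38   0.24 ]
 [ 0.703 -0.06 ]
 [ 0.37  -0.042]] [0.54130677 0.09229285] -0.04021420534882815
off [-0.085 -0.102]
cork [ 0.077 -0.099]
tA [0.085 0.047]
tB [-0.075  0.055]
h [0.008 0.001]
face [ 0.003 -0.318]
1.5707963267948966 (-0.08, 0.0, 0.145) [ 0.41  0.26 -0.77  2.08  0.24  0.88 -0.54]
1.5707963267948966 (-0.08, -0.17, 0.145) [ 0.51  0.19 -0.47  2.12  0.11  0.86 -0.07]
1.5707963267948966 (0.07, 0.1, 0.145) [ 0.15  0.57 -0.68  1.68  0.41  1.04 -0.71]
1.5707963267948966 (0, -0.38, 0.085) [ 0.65  0.49 -0.28  1.84  0.18  0.83  0.25]
-1.5707963267948966 (-0.08, 0.0, 0.145) [ 0.77  0.45 -1.23  2.07  0.52  0.97  2.37]
-1.5707963267948966 (-0.08, -0.17, 0.145) [-1.09  0.52  1.4   2.18 -0.64  0.97 -2.5 ]
-1.5707963267948966 (0.07, 0.1, 0.145) [ 0.48  0.88 -1.25  1.66  0.87  1.27  2.14]
-1.5707963267948966 (0, -0.38, 0.085) [ 0.25  0.48  0.21  1.86 -0.14  0.81 -2.64]
```

```bash
cat >> h.py <<'E'
QD=Q(np.pi/2)
def sweep(x,y0,y1=-.170,z=.145,v=.1):
    move_ptp(W(x,y0,.22),QD); movel(W(x,y0,z),QD,.12)
    print("down",np.round(read_eef_pos(),4),np.round(read_ft_force(),2))
    movel(W(x,y1,z),QD,v); print("end",np.round(read_eef_pos(),4),np.round(read_ft_force(),2))
    movel(W(x,y1,.22),QD,.25)
E
python3 - <<'E'
from h import *
move_gripper(.04)
move_ptp(W(-.085,-.2,.28),QD)
sweep(-.085,-.03)
snap("top","t2");print(read_time_s())
sweep(.077,-.03)
move_ptp(W(.08,.1,.22),QD)
print(read_time_s())
snap("scene","s3")
snap("wrist","w3")
cv2.imwrite("pics/c3.png",np.hstack([cv2.imread("pics/s3.png")[80:340,100:430],cv2.imread("pics/w3.png")[::2,::2].copy().__class__((260,256,3),np.uint8)*0+cv2.resize(cv2.imread("pics/w3.png"),(256,260))]))
E
```

```text
down [0.4526 0.0686 0.1456] [ 0.35  0.23 -0.17]
end [ 0.4463 -0.0702  0.145 ] [ 0.72 -0.09  0.48]
6.7167
down [0.6142 0.0624 0.1457] [-0.14 -0.68 -0.13]
end [ 0.6082 -0.0761  0.1451] [ 0.71 -1.32 -0.12]
11.4083
```

View pics/c3.png

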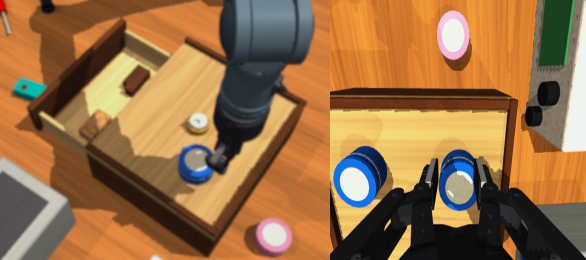

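```bash
python3 - <<'E'
from h import *
read_camera("wrist")
for r in tip_of("wrist","tin_a")[:4]: print(np.round(r["at"]),r["confidence"],L(ray("wrist",r["at"],.12)).round(3))
movel(W(.084,.108,.16),QD,.15)
print(np.round(read_ft_force(),2)); movel(W(.084,.108,.145),QD,.1)
print("down",np.round(read_eef_pos(),4),np.round(read_ft_force(),2))
y=.108
while y>.055:
    y-=.005; movel(W(.084,y,.145),QD,.05); f=R2.T@np.array(read_ft_force())[:2]; print(round(y,3),f.round(2),end=' | ')
    if abs(f[1])>2.5 and y<.09: break
print(read_time_s())
read_camera("wrist")
for r in tip_of("wrist","tin_a")[:4]: print(np.round(r["at"]),r["confidence"],L(ray("wrist",r["at"],.12)).round(3))
E
```

```text
[ 77. 249.] 0.96 [-0.077  0.05 ]
[257. 254.] 0.87 [0.085 0.045]
[244.  58.] 0.6 [0.076 0.206]
[0.   0.66 0.32]
down [0.6259 0.1996 0.1444] [ 0.78 -1.1   0.67]
0.103 [ 0.69 -0.36] | 0.098 [ 0.64 -0.99] | 0.093 [-0.29  0.6 ] | 0.088 [ 0.34 -0.41] | 0.083 [ 0.04 -0.2 ] | 0.078 [0.3  0.03] | 0.073 [ 0.41 -0.3 ] | 0.068 [0.41 0.58] | 0.063 [0.85 0.33] | 0.058 [0.69 0.07] | 0.053 [-0.51  0.53] | 15.2167
[253. 296.] 0.87 [0.085 0.014]
```

```bash
python3 - <<'E'
from h import *
movel(W(.084,.060,.145),QD,.1);movel(W(.084,.060,.2),QD,.25)
move_ptp(W(-.076,.112,.2),QD)
movel(W(-.076,.112,.145),QD,.12)
print("down",np.round(read_eef_pos(),4),np.round(read_ft_force(),2))
y=.112
while y>.068:
    y-=.005; movel(W(-.076,y,.145),QD,.05); f=R2.T@np.array(read_ft_force())[:2]; print(round(y,3),f.round(2),end=' | ')
print(read_time_s())
read_camera("wrist")
for r in tip_of("wrist","tin_a")[:4]: print(np.round(r["at"]),r["confidence"],L(ray("wrist",r["at"],.12)).round(3))
E
```

```text
down [0.4672 0.2105 0.145 ] [-0.39  0.02  0.6 ]
0.107 [-0.64  0.2 ] | 0.102 [ 0.58 -0.08] | 0.097 [-0.57 -0.29] | 0.092 [1.31 0.92] | 0.087 [-0.47  0.13] | 0.082 [-0.12  2.32] | 0.077 [-0.95  1.51] | 0.072 [0.01 1.93] | 0.067 [1.13 1.79] | 19.5
[434.   6.] 0.83 [0.008 0.187]
[254. 298.] 0.77 [-0.074  0.026]
[498. 311.] 0.73 [0.084 0.015]
```

The tin on the -x side resists with a steady ~1.9 N, while the other shows only noise around zero, so the -x tin is the full one. Next I'll sweep the +x tin.

```bash
python3 - <<'E'
from h import *
movel(W(-.076,.08,.145),QD,.1);movel(W(-.076,.08,.2),QD,.25)
sweep(.085,.066,y1=-.172,v=.12)
move_ptp(W(0,-.42,.2),QD); print(read_time_s())
a=snap("top","t4");b=snap("scene","s4")
cv2.imwrite("pics/c4.png",np.hstack([cv2.resize(a[90:300,120:400],None,fx=1.4,fy=1.4),cv2.resize(b[80:374,90:430],(340,294))])[:,:,::-1])
read_camera("top")
for n in("tin_a","cork","offcut","drawer_face","holder"):
    for r in tip_of("top",n)[:3]: print(n,np.round(r["at"]),round(r["confidence"],2),L(ray("top",r["at"],.06 if n=="drawer_face" else .12 if n=="holder" else .02)).round(3))
E
```

```text
down [0.6259 0.1585 0.1457] [ 1.31  0.08 -0.02]
end [ 0.6161 -0.0786  0.1451] [-0.04  1.05 -0.21]
25.325
tin_a [283. 170.] 0.73 [ 0.075 -0.14 ]
tin_a [123. 165.] 0.72 [0.078 0.225]
cork [312. 168.] 0.97 [ 0.082 -0.206]
cork [391. 167.] 0.79 [ 0.087 -0.387]
offcut [314. 233.] 0.8 [-0.068 -0.211]
drawer_face [366. 200.] 0.98 [ 0.004 -0.32 ]
holder [215. 194.] 0.58 [0.002 0.003]
```

View pics/c4.png

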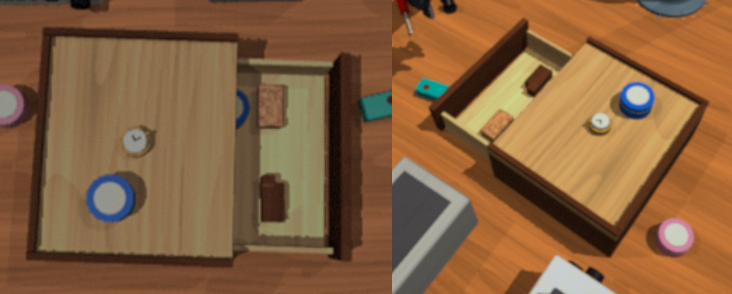

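The offcut, cork and the empty tin (partly under the board) are in the drawer. The full tin and the holder are still standing on the board. Now I'll shut the drawer.

```bash
python3 - <<'E'
from h import *
move_gripper(0.0)
movel(W(0,-.40,.085),QD,.2)
movel(W(0,-.19,.085),QD,.08); print(np.round(read_ft_force(),2))
y=-.19
while y<-.150:
    y+=.002; movel(W(0,y,.085),QD,.03); f=R2.T@np.array(read_ft_force())[:2]; print(round(y,3),f[1].round(2),end=' | ')
    if f[1]<-14: break
print(read_eef_pos(),read_time_s())
E
```

```text
[ 0.52 -1.42  0.29]
-0.188 -2.19 | -0.186 -2.24 | -0.184 -1.53 | -0.182 -0.8 | -0.18 -0.96 | -0.178 -0.87 | -0.176 -1.66 | -0.174 -1.4 | -0.172 -2.01 | -0.17 -5.33 | -0.168 -8.19 | -0.166 -9.88 | -0.164 -12.88 | -0.162 -15.38 | [ 0.53093465 -0.07610701  0.08508279] 33.2
```

```bash
python3 - <<'E'
from h import *
movel(W(0,-.25,.085),QD,.1);movel(W(0,-.42,.2),QD,.2)
a=snap("top","t5");b=snap("scene","s5")
cv2.imwrite("pics/c5.png",np.hstack([cv2.resize(a[90:300,120:400],None,fx=1.4,fy=1.4),cv2.resize(b[80:374,90:430],(340,294))])[:,:,::-1])
for n,z in(("drawer_face",.06),("holder",.12),("tin_a",.12)):
    for r in tip_of("top",n)[:2]: print(n,np.round(r["at"]),round(r["confidence"],2),L(ray("top",r["at"],z)).round(3))
E
```

```text
drawer_face [294. 199.] 0.73 [ 0.003 -0.162]
holder [214. 190.] 0.96 [0.01  0.005]
tin_a [200. 230.] 0.74 [-0.072  0.03 ]
tin_a [123. 167.] 0.72 [0.054 0.194]
```

View pics/c5.png

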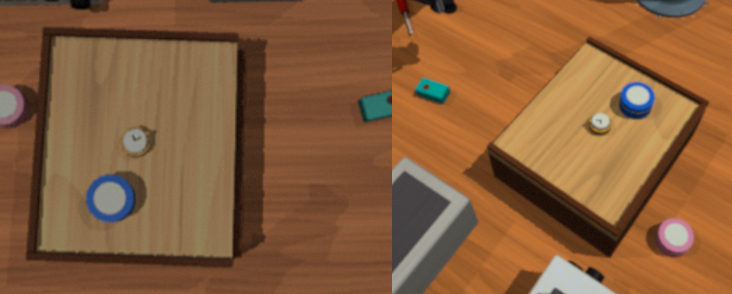

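The drawer face is at y = -0.162 m, against -0.161 m fully shut. The full tin stands on the board and the holder has not moved.

```bash
python3 -c "
from bench import *
print(sign_off(),read_time_s())"
```

```text
the job is handed in; nothing more can be done
the job is handed in; nothing more can be done
```

I handed the job in: the offcut, cork and empty tin (the +x one) are in the shut drawer, and the full tin and the watch are still on the board; the sign-off gave no verdict.

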